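# Seat the lamp foot and hold its stem centred in the bore

## Robot

A 7-joint arm with a two-finger parallel gripper is mounted at the origin on the work surface. World frame = base frame: x ahead of the robot, y to its left, z up, the work surface at z = 0. Lengths are in m, angles in rad, forces in N, time in s.
With the tool pointing down it reaches from about 0.4 to 0.85 m from the base axis. Payload 10.4 kg.
Tool frame: the origin (TCP) lies midway between the tips of the shut fingers; the grasp point (between the pads) lies 19 mm behind it (r.grasp_offset is the distance from the TCP to the grasp point, in m); z points along the fingers, y is the line along which they close (so a half turn about z gives the same grasp; the last joint's range is limited). The gripper opens to 87 mm and grips with 3 to 60 N. Pads are 19 mm wide; open, the fingers measure 117 mm over their backs; the gripper's body (75 mm by 190 mm) begins 51 mm behind the grasp point.
Start: joints at [1.099, 0.332, -0.065, 1.46, 0.022, 1.35, -0.088], TCP at [0.271, -0.563, 0.193] pointing down, gripper open.
Joint ranges: [-2.6, 2.6], [-0.5, 2.12], [-1.47, 1.34], [0.16, 2.42], [-1.27, 4.41], [0.06, 2.06], [-2.6, 2.6]. Speed limits (rad/s): [2.22, 2.22, 2.79, 2.79, 3.14, 3.14, 3.14].

## Interface

Orientations are given as a unit quaternion [x, y, z, w].
In Python, from bench import r gives the robot as it stands.
- The arm moves only by the tool drive_tool, never from a script. Its argument "moves" is a list that holds one entry, the list of rows, each a list of 7 numbers: the shift along the tool's x, y, z in m, then the turn, a rotation vector about the tool's x, y, z in rad, then the opening, from 0 (shut) to 1 (fully open). In form: [[[tx, ty, tz, ax, ay, az, jaw], ...]]. A call has 1 to 10 rows; each row shifts and turns the commanded pose from where the row before left it, along the tool's axes as they then stand; what a row does not reach is not made up. A row lasts 1/10 s, in which the tool goes at most 50 mm and 8.59 degrees, less where a joint would pass 70% of its speed; a pose out of reach is approached as far as the arm can. A call is refused whole if a number of a shift passes 0.05 or a number of a turn 0.15, either way. A call with a gripper value outside its range is refused whole. The fingers move at their own pace and stop on an object; "squeeze" is the grip in N (left out, the last holds). Time passes only in rows, so rows that do not move let the fingers close. It gives the time, the measured TCP pose, the force, the opening and the grip force at its end, in the units of the state.
- r.read_state(): the state, without advancing time (a new reading comes with each control period).
- r.camera(name): name is "side" or "top" or "wrist"; returns the picture (400x640x3 uint8, red, green, blue); there is no depth.
- r.camera_info(name): a dict with "mtx" (3x3 intrinsics, pixels), "rvec" (rotation vector, rad) and "tvec" (3), from world to camera coordinates, as OpenCV has them; the wrist camera has in their place "T_tool_cam" (4x4, takes a point from camera to tool coordinates, whose origin is the TCP and whose axes are the flange's). Camera axes: x right, y down, z forward; pixel columns grow to the right and rows downward; lengths in m; the calibration is good to about 2 mm. A picture is of the moment at which its call begins: read the wrist's pose just before it. camera_info takes no time and is no camera call.
- r.close_job(): hands the job in; it is judged then, once.
Trained networks look in the newest picture that a camera, given by its name, has taken for a name from the list of things; names that differ only in an ending like _2 or _b are one class to them, and where a whole thing is asked for, a point or a joint stands for the part that bears it (a point fixed in the world has none). Each returns a list of dicts, best first, with "conf" (0 to 1); they miss things now and then, are a little off and sometimes report something else, mostly with a low value. They report only what shows in the picture. A call takes as long as a camera call. They do not tell look-alikes from the thing itself.
- r.find_in(camera, query): "bbox" ([left, top, right, bottom] in pixels, round what is visible of it).
- r.place_of(camera, query): "at" ([column, row] in pixels: a listed point, or the origin of a listed thing).
The state is a dict: "time": time; "joint_positions": joint angles; "joint_vel": joint speeds; "joint_torque": joint torques, N m; "ee_pos": TCP position; "eef_rot": TCP orientation; "ft_force": force on the tool from outside, world axes, zero at the start; "torque": the same for the moment, N m; "width": finger opening in m; "grip_force": force on a finger pad.
Only numpy, scipy, OpenCV 4.12 (cv2) and the standard library are available. Lean on these libraries where they do the work, as an engineer would, in place of code of your own. Each camera call takes 0.05 s, during which the arm holds its last target. There are 200 camera calls.

## Task

Slide the round wooden lamp foot across the board, without lifting it, until it sits snug in the corner of the two metal strips. Then take the lamp stem out of its wooden holder block by its thick collar and lower it upright through the middle of the foot's hole, never letting it touch the foot, until its lower end comes out below the hole into the hollow underside but hangs clear of the board. Finish while holding it there, still and centred in the hole, ready to be fixed; leave the jar, the tin and the glass panel alone.

Things in the scene. Friction and masses are not known exactly. Their poses are not given: they have to be found in the camera images.
- foot: Loose round lamp foot of dark wood, 100 mm diameter, 50 mm high, about 0.4 kg, flat on the board. Origin: centre of its underside; z up; its yaw means nothing. A plain 26 mm round hole runs down its middle through the 20 mm thick top (50 to 30 mm above the board); below, the underside is hollow (76 mm diameter, 30 mm high, open to the board). It slides when pushed.
- bore (a point): Centre of the mouth of the foot's hole, in its top face, 50 mm above the board; moves with the foot.
- corner: Fixed corner stop: two bare-metal strips (14 mm wide, 20 mm high, 125 mm long) screwed down at a right angle. Origin, on the board: where the foot's centre lies when it touches both. The inner corner is 71 mm from it along +y; the strips end 88 mm to either side in x, 18 mm out on the -y side. It opens to its -y, where the foot starts, 95 to 160 mm from the origin, up to 25 mm to the side.
- stem: Loose lamp stem, a rod standing upright in the holder, 180 mm long, about 0.12 kg: below, a brass tube of 12 mm diameter and 140 mm length; above it a steel collar of 20 mm diameter and 40 mm length to take it by. Origin: centre of its lower end; z runs up its axis. In the holder the lower end stands 10 mm above the board (the collar from 150 to 190 mm).
- ferrule (a point): Point on the stem's axis in the middle of the steel collar, 160 mm above the stem's lower end.
- holder: Fixed block of mid-brown wood, 64 x 64 x 42 mm high, on the board; origin: centre of its underside. In the middle of its top is a round hole of 13.5 mm diameter and 32 mm depth with the stem in it; the stem comes out straight up. The block stands to the left or to the right of the robot's middle; the jar stands on the other side.
- jar: Bystander: loose glass jar with a metal lid, 60 mm diameter, 85 mm high; origin: centre of its underside. Not to be disturbed.
- tin: Bystander: loose shallow steel tin with two compartments and a wire rest, 85 x 140 mm, 26 mm high (wires to 60 mm), at the far side of the board; origin: centre of its underside. Not to be disturbed.
- panel: Bystander: loose flat rectangular frame of amber and dark glass strips, 100 x 150 x 6 mm, at the far side of the board; origin: centre of its underside. Not to be disturbed.
Things that resemble listed ones, but are neither listed nor needed, are in the scene too. What is shaped like the foot but yellow is not meant. There is more than one size of the stem; the one meant has the size given above.

How it is judged:
On the way, in this order (a step that is already met when the one before it is completed fails the run):
1. the foot sits snug in the corner while the stem is still in its holder (horizontal distance between foot and corner below 0.006 m and horizontal distance between stem and holder below 0.004 m), for 0.2 s.
2. the stem is out of the holder, held by the fingers (height (world z) of stem above 0.045 m and contact force between the fingers and stem above 1 N), for 0.2 s.
3. the stem's lower end is through the hole (height (world z) of stem below 0.027 m and horizontal distance between stem and bore below 0.006 m), for 0.1 s.
At the end, for the whole second after the job is handed in: The foot stands flat within 6 mm of snug in the corner; the fingers hold the stem still, upright within 0.06 rad, its lower end within 4 mm of the hole's axis, 3 mm or more below the hole (under 27 mm above the board) and at least 2 mm above the board, touching nothing but the fingers (horizontal distance between foot and corner below 0.006 m and angle between foot's own z axis and vertical below 0.05 rad and z of stem in the frame of foot between 0.002 and 0.027 m and horizontal distance between stem and bore below 0.004 m and angle between stem's own z axis and vertical below 0.06 rad and contact force between stem and foot below 0.3 N and contact force between the fingers and stem above 1 N and linear speed of stem below 0.01 m/s); the arm keeps its last pose, push and grip.
It fails at once if the stem touches the foot (contact force between stem and foot above 0.5 N).
It fails at once if the foot is lifted or tipped off the board (height (world z) of foot above 0.008 m or angle between foot's own z axis and vertical above 0.2 rad).
It fails at once if the jar, tin or panel is disturbed (moved over 20 mm) (distance of any of jar, tin, panel from where it was at the start of the episode above 0.02 m).
It also fails if it takes over 64 s, if anything falls off the work surface, if the arm or the gripper's body presses on something with over 40 N, if the wrist force passes 120 N, or if a joint passes its speed limit or range.

## Working session

There is one attempt and no reset: what is moved stays moved. The work goes in short steps, Python scripts to look and compute and a tool call to move; the robot and the scene stay as the last step left them, time stands still between calls to the robot, and variables do not carry over. Pictures are saved under pics/ and viewed, at most 10 in all, crops included, and the job is handed in when it is done.

Besides the shell and the picture viewer there is one more tool, called after ">>>" as name(argument=value, ...) on one line, values as JSON. drive_tool: Moves the arm, as the interface text tells. Its arguments: {"type":"object","properties":{"moves":{"type":"array"},"squeeze":{"type":"number"}},"required":["moves"]}

```bash
mkdir -p pics; ls; cat > h.py <<'E'
import numpy as np,cv2
from scipy.spatial.transform import Rotation as R
from bench import r
def cam(n):
    s=r.read_state(); im=r.camera(n); i=r.camera_info(n)
    K=np.array(i["mtx"],float)
    if "T_tool_cam" in i:
        T=np.eye(4);T[:3,:3]=R.from_quat(s["eef_rot"]).as_matrix();T[:3,3]=s["ee_pos"]
        W=T@np.array(i["T_tool_cam"])
    else:
        M=np.eye(4);M[:3,:3]=cv2.Rodrigues(np.array(i["rvec"],float))[0];M[:3,3]=np.ravel(i["tvec"]);W=np.linalg.inv(M)
    return im,K,W
def at(px,K,W,z):
    d=W[:3,:3]@np.linalg.inv(K)@np.array([px[0],px[1],1.]);c=W[:3,3]
    return c+d*(z-c[2])/d[2]
def proj(P,K,W):
    M=np.linalg.inv(W);p=K@(M[:3,:3]@np.array(P)+M[:3,3]);return p[:2]/p[2]
def save(im,n): cv2.imwrite("pics/"+n,im[:,:,::-1])
def st():
    s=r.read_state();print({k:np.round(s[k],4).tolist() for k in("time","ee_pos","eef_rot","ft_force","width","grip_force","joint_positions")})
E
python3 - <<'E'
from h import *
Z=dict(foot=0,bore=.05,corner=0,stem=.01,ferrule=.17,holder=0,jar=0,tin=0,panel=0)
for n in("top","side"):
    im,K,W=cam(n);save(im,n+"0.png");print(n,W[:3,3].round(3))
    for q,z in Z.items():
        for d in r.place_of(n,q)[:4]: print(q,round(d["conf"],2),np.round(d["at"]),at(d["at"],K,W,z)[:2].round(4))
st()
E
```

```text
pics
top [ 0.415 -0.016  1.104]
foot 0.97 [352. 224.] [ 0.5351 -0.0754]
foot 0.86 [340. 178.] [ 0.6812 -0.0433]
bore 0.78 [352. 227.] [ 0.5203 -0.0715]
bore 0.74 [341. 173.] [ 0.6826 -0.0446]
corner 0.69 [316. 223.] [0.5401 0.0333]
stem 0.58 [204. 231.] [0.5261 0.3791]
stem 0.55 [212. 256.] [0.4491 0.3512]
ferrule 0.72 [170. 226.] [0.5259 0.411 ]
ferrule 0.52 [192. 256.] [0.4463 0.35  ]
ferrule 0.5 [211. 256.] [0.4429 0.3006]
ferrule 0.25 [214. 261.] [0.4302 0.2919]
holder 0.84 [215. 259.] [0.4392 0.3463]
jar 0.79 [455. 231.] [ 0.5058 -0.3864]
tin 0.65 [414. 176.] [ 0.6801 -0.273 ]
panel 0.74 [286. 164.] [0.7314 0.1268]
side [-0.038  1.082  1.076]
foot 0.74 [302. 211.] [ 0.6823 -0.0506]
foot 0.59 [348. 224.] [ 0.5198 -0.071 ]
bore 0.94 [300. 198.] [ 0.6878 -0.0529]
bore 0.86 [352. 209.] [ 0.5157 -0.0866]
corner 0.89 [328. 242.] [0.5308 0.039 ]
stem 0.86 [271. 320.] [0.5078 0.3846]
stem 0.56 [297. 327.] [0.4363 0.3713]
ferrule 0.79 [263. 261.] [0.5481 0.3465]
ferrule 0.72 [298. 276.] [0.444  0.3463]
holder 0.65 [299. 325.] [0.439  0.3547]
jar 0.61 [393. 177.] [ 0.5011 -0.3849]
tin 0.74 [336. 180.] [ 0.6707 -0.2693]
panel 0.7 [258. 234.] [0.741  0.1168]
{'time': 1.0, 'ee_pos': [0.2712, -0.5631, 0.193], 'eef_rot': [0.9749, 0.2225, 0.0, 0.0], 'ft_force': [0.1427, -0.316, 1.4334], 'width': 0.0874, 'grip_force': 0.0, 'joint_positions': [1.0994, 0.3322, -0.0647, 1.4601, 0.0216, 1.3499, -0.0885]}
```

```bash
cd pics; python3 -c "
import cv2,numpy as np
a=cv2.imread('top0.png');b=cv2.imread('side0.png')
print(a.shape)"
```

```text
(400, 640, 3)
```

View pics/top0.png

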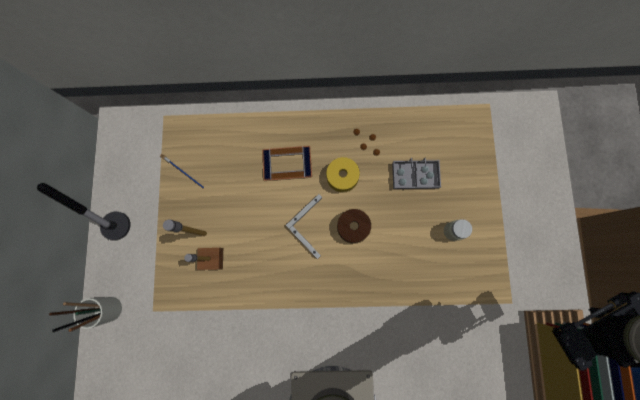

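View pics/side0.png

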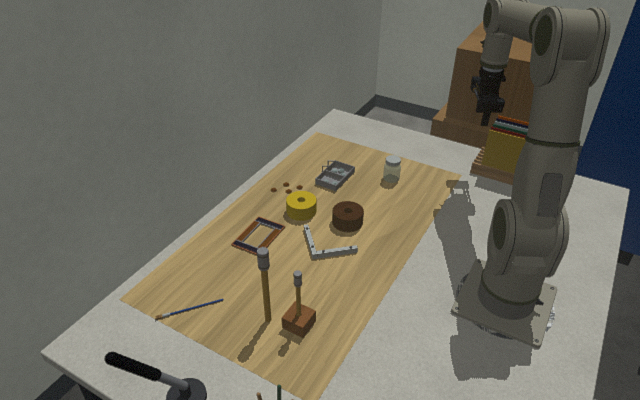

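The dark foot is at top (352,226), the yellow decoy at (342,175), and the V of the strips has its apex at (288,226) and opens towards -y. The short stem stands in the holder at (215,259). The taller decoy stem is at (204,231).

>>> drive_tool(moves=[[[0, 0, -0.015, 0, 0, -0.14, 0.6], [0, 0, -0.015, 0, 0, -0.14, 0.6], [0, 0, -0.015, 0, 0, -0.14, 0.6], [0, 0, -0.015, 0, 0, -0.14, 0.6], [0, 0, -0.015, 0, 0, -0.14, 0.6], [0, 0, -0.015, 0, 0, -0.14, 0.6], [0, 0, -0.015, 0, 0, -0.14, 0.6], [0, 0, -0.015, 0, 0, -0.14, 0.6]]])

```text
time: 1.8
ee_pos: [0.2711, -0.5631, 0.3136]
eef_rot: [0.706, 0.708, -0.0, 0.0]
ft_force: [-0.1, -0.8, -0.2]
width: 0.0527
grip_force: 0.0
```

>>> drive_tool(moves=[[[0.04, 0.025, 0, 0, 0, 0, 0.6], [0.04, 0.025, 0, 0, 0, 0, 0.6], [0.04, 0.025, 0, 0, 0, 0, 0.6], [0.04, 0.025, 0, 0, 0, 0, 0.6], [0.04, 0.025, 0, 0, 0, 0, 0.6], [0.04, 0.025, 0, 0, 0, 0, 0.6], [0.04, 0.025, 0, 0, 0, 0, 0.6], [0.04, 0.025, 0, 0, 0, 0, 0.6], [0.04, 0.025, 0, 0, 0, 0, 0.6], [0.04, 0.025, 0, 0, 0, 0, 0.6]]])

```text
time: 2.8
ee_pos: [0.5227, -0.162, 0.3133]
eef_rot: [0.708, 0.706, 0.0, 0.0]
ft_force: [0.9, 0.1, 1.0]
width: 0.0522
grip_force: 0.0
```

```bash
python3 - <<'E'
from h import *
st()
im,K,W=cam("wrist");save(im,"w1.png");print(W.round(3))
for q,z in dict(foot=0,bore=.05,corner=0).items():
    for d in r.place_of("wrist",q)[:3]: print(q,round(d["conf"],2),np.round(d["at"]),at(d["at"],K,W,z)[:2].round(4))
E
```

```text
{'time': 2.8, 'ee_pos': [0.5227, -0.162, 0.3133], 'eef_rot': [0.7079, 0.7063, 0.0, 0.0004], 'ft_force': [0.8981, 0.1075, 1.044], 'width': 0.0522, 'grip_force': 0.0, 'joint_positions': [0.6919, 0.1623, -0.5429, 1.44, 0.0841, 1.5616, 0.1518]}
[[ 1.    -0.002  0.001  0.523]
 [-0.002 -0.965 -0.262 -0.089]
 [ 0.002  0.262 -0.965  0.505]
 [ 0.     0.     0.     1.   ]]
foot 0.65 [409.  89.] [ 0.6815 -0.0498]
foot 0.6 [316. 105.] [ 0.5266 -0.076 ]
bore 0.9 [423.  83.] [ 0.6873 -0.0463]
bore 0.77 [315. 105.] [ 0.524  -0.0766]
```

View pics/w1.png

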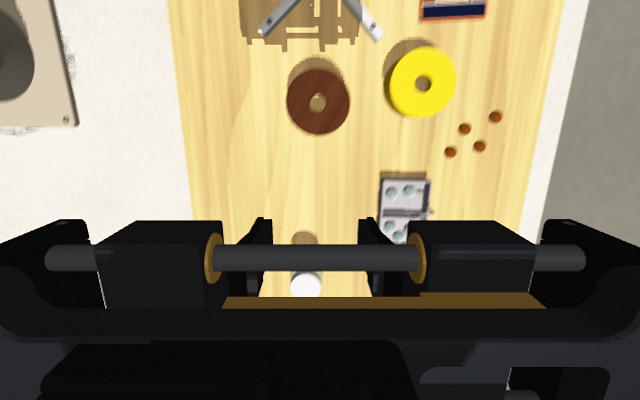

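The wrist view shows the foot's hole at (317,102), which is about (0.526,-0.074). The jar is at (305,285), behind the gripper. I'll descend with the fingers as a fork and push towards +y.

>>> drive_tool(moves=[[[0, 0.003, 0.049, 0, 0, 0, 0.62], [0, 0, 0.049, 0, 0, 0, 0.62], [0, 0, 0.049, 0, 0, 0, 0.62], [0, 0, 0.049, 0, 0, 0, 0.62], [0, 0, 0.049, 0, 0, 0, 0.62], [0, 0, 0.03, 0, 0, 0, 0.62], [0, 0, 0.02, 0, 0, 0, 0.62], [0.01, 0, 0, 0, 0, 0, 0.62], [0.01, 0, 0, 0, 0, 0, 0.62]]])

```text
time: 3.9
ee_pos: [0.5249, -0.144, 0.0185]
eef_rot: [0.709, 0.706, -0.0, 0.0]
ft_force: [1.0, 0.2, 0.3]
width: 0.054
grip_force: 0.0
```

>>> drive_tool(moves=[[[0.01, 0, 0, 0, 0, 0, 0.62], [0.01, 0.001, 0, 0, 0, 0, 0.62], [0.01, 0.001, 0, 0, 0, 0, 0.62], [0.01, 0.001, 0, 0, 0, 0, 0.62], [0.01, 0.001, 0, 0, 0, 0, 0.62], [0.01, 0.001, 0, 0, 0, 0, 0.62], [0.01, 0.001, 0, 0, 0, 0, 0.62], [0.01, 0.001, 0, 0, 0, 0, 0.62]]])

```text
time: 4.7
ee_pos: [0.5326, -0.0635, 0.0184]
eef_rot: [0.708, 0.706, -0.0, 0.001]
ft_force: [-0.5, -6.2, 3.9]
width: 0.0538
grip_force: 2.8
```

```bash
python3 - <<'E'
from h import *
st()
im,K,W=cam("wrist");save(im,"w2.png")
for q,z in dict(bore=.05,corner=0).items():
    for d in r.place_of("wrist",q)[:3]: print(q,round(d["conf"],2),np.round(d["at"]),at(d["at"],K,W,z)[:2].round(4))
im,K,W=cam("top")
for q,z in dict(bore=.05,corner=0).items():
    for d in r.place_of("top",q)[:3]: print(q,round(d["conf"],2),np.round(d["at"]),at(d["at"],K,W,z)[:2].round(4))
E
```

```text
{'time': 4.7, 'ee_pos': [0.5326, -0.0635, 0.0184], 'eef_rot': [0.708, 0.7062, -0.0001, 0.0006], 'ft_force': [-0.4978, -6.2328, 3.9496], 'width': 0.0538, 'grip_force': 2.8414, 'joint_positions': [0.516, 0.3665, -0.5603, 1.8591, 0.2325, 0.9801, -0.1474]}
bore 0.93 [341. 173.] [ 0.6826 -0.0449]
bore 0.6 [329. 223.] [ 0.5331 -0.0067]
corner 0.91 [316. 224.] [0.537  0.0337]
```

View pics/w2.png

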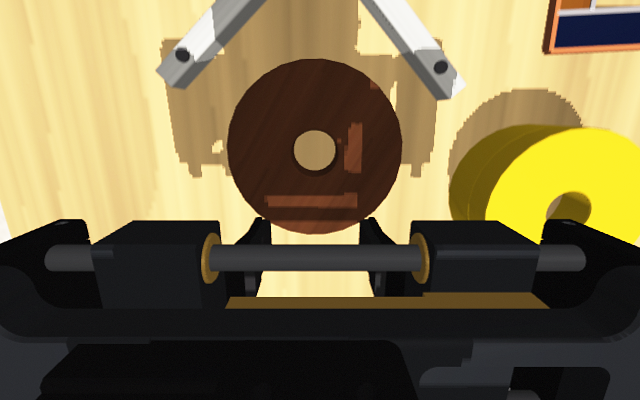

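The foot's hole is at (315,150), cradled by the fork. The strip ends are at (170,78) and (455,92), so the foot is lined up. I'll keep pushing and watch the force.

>>> drive_tool(moves=[[[0.01, 0, 0, 0, 0, 0, 0.62], [0.01, 0, 0, 0, 0, 0, 0.62], [0.01, 0, 0, 0, 0, 0, 0.62], [0.007, 0, 0, 0, 0, 0, 0.62]]])

```text
time: 5.4
ee_pos: [0.5321, -0.0251, 0.0179]
eef_rot: [0.707, 0.707, 0.0, -0.0]
ft_force: [-0.4, -2.2, -1.9]
width: 0.0539
grip_force: 0.9
```

>>> drive_tool(moves=[[[0.003, 0, 0, 0, 0, 0, 0.62], [0.003, 0, 0, 0, 0, 0, 0.62]]])

```text
time: 5.6
ee_pos: [0.5322, -0.0205, 0.0179]
eef_rot: [0.708, 0.706, -0.0, 0.0]
ft_force: [-0.0, -2.5, -0.4]
width: 0.0539
grip_force: 1.0
```

>>> drive_tool(moves=[[[0.002, 0, 0, 0, 0, 0, 0.62], [0.001, 0, 0, 0, 0, 0, 0.62]]])

```text
time: 5.8
ee_pos: [0.5323, -0.0178, 0.018]
eef_rot: [0.708, 0.706, -0.0, 0.0]
ft_force: [-0.6, -2.2, -0.4]
width: 0.0539
grip_force: 0.9
```

>>> drive_tool(moves=[[[0.002, 0, 0, 0, 0, 0, 0.62], [0.002, 0, 0, 0, 0, 0, 0.62]]])

```text
time: 6.0
ee_pos: [0.5321, -0.0148, 0.0179]
eef_rot: [0.708, 0.706, -0.001, 0.0]
ft_force: [-2.8, -9.3, 2.3]
width: 0.0543
grip_force: 4.1
```

>>> drive_tool(moves=[[[0.002, 0, 0, 0, 0, 0, 0.62]]])

```text
time: 6.1
ee_pos: [0.5319, -0.0143, 0.018]
eef_rot: [0.709, 0.706, -0.002, 0.001]
ft_force: [-4.7, -13.7, 5.5]
width: 0.0538
grip_force: 6.1
```

>>> drive_tool(moves=[[[0.002, 0, 0, 0, 0, 0, 0.62]]])

```text
time: 6.2
ee_pos: [0.5317, -0.0139, 0.018]
eef_rot: [0.709, 0.705, -0.002, 0.001]
ft_force: [-5.1, -18.8, 6.4]
width: 0.0543
grip_force: 8.4
```

The force rose to 19 N, so the foot seems seated. I'll check with a picture.

```bash
python3 - <<'E'
from h import *
st()
im,K,W=cam("wrist");save(im,"w3.png")
for d in r.place_of("wrist","bore")[:3]: print(round(d["conf"],2),np.round(d["at"]),at(d["at"],K,W,.05)[:2].round(4))
for p in [(170,78),(455,92)]: print(at(p,K,W,.02).round(3))
print(proj((.532,.0375,.05),K,W),W.round(3))
E
```

```text
{'time': 6.2, 'ee_pos': [0.5317, -0.0139, 0.018], 'eef_rot': [0.7089, 0.7053, -0.0024, 0.0012], 'ft_force': [-5.0571, -18.78, 6.4248], 'width': 0.0543, 'grip_force': 8.4066, 'joint_positions': [0.4397, 0.3639, -0.5816, 1.8678, 0.2432, 0.9819, -0.2539]}
0.6 [313. 155.] [0.5313 0.0362]
[0.442 0.081 0.02 ]
[0.621 0.071 0.02 ]
[313.98758032 153.07884675] [[ 1.    -0.004 -0.002  0.533]
 [-0.005 -0.964 -0.267  0.06 ]
 [-0.001  0.267 -0.964  0.209]
 [ 0.     0.     0.     1.   ]]
```

View pics/w3.png

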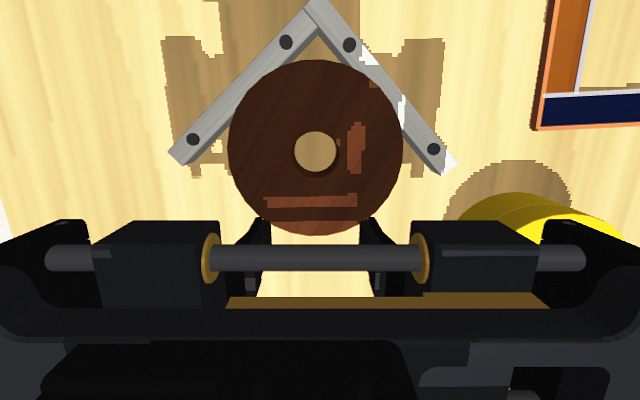

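The foot touches both strips in the view: hole at (315,151), inner apex near (317,33). I'll check that against the 71 mm geometry with an overlay.

```bash
python3 - <<'E'
from h import *
im,K,W=cam("wrist")
for p in [(317,33),(187,165),(437,173),(168,152),(455,163),(317,0)]: print(p,at(p,K,W,.02)[:2].round(4))
print("hole",at((315,151.5),K,W,.05)[:2].round(4))
big=cv2.resize(im[0:200,140:480],None,fx=2.3,fy=2.3,interpolation=cv2.INTER_CUBIC)
c=np.array([.5318,.0375])
a=at((187,165),K,W,.02)[:2];b=at((437,173),K,W,.02)[:2]
phi=np.arctan2(b[1]-a[1],b[0]-a[0]);print("phi",phi)
u=np.array([np.cos(phi),np.sin(phi)]);v=np.array([-u[1],u[0]])
for s in(-1,1):
    P=[proj((*(c+71e-3*v),.02),K,W),proj((*(c+s*.088*u-.018*v),.02),K,W)]
    P=[tuple(int(x) for x in (p-[140,0])*2.3) for p in P]
    cv2.line(big,P[0],P[1],(0,255,0),1)
save(big,"w3b.png")
E
```

```text
(317, 33) [0.5341 0.1052]
(187, 165) [0.4461 0.0255]
(437, 173) [0.6154 0.0192]
(168, 152) [0.4346 0.0343]
(455, 163) [0.6267 0.026 ]
(317, 0) [0.5341 0.1225]
hole [0.5326 0.0382]
phi -0.037437090701109864
```

View pics/w3b.png

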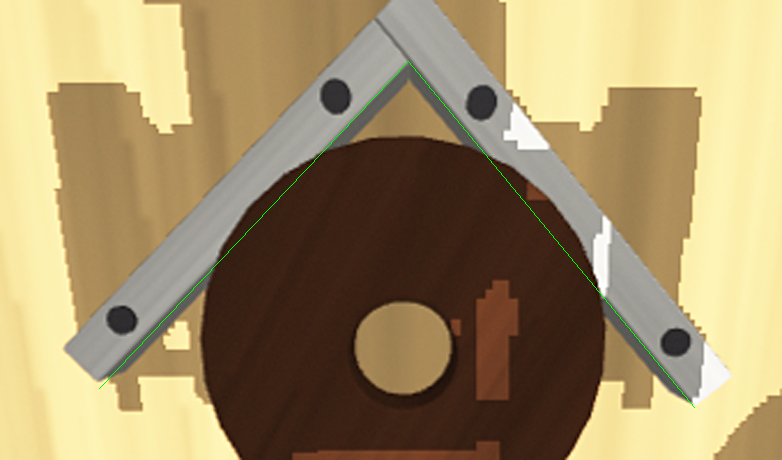

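The model lines match the strips to within about 1 mm, so the foot is snug at about (0.532, 0.038). I'll back off gently, lift, turn and go to the stem.

>>> drive_tool(moves=[[[-0.006, 0, 0, 0, 0, 0, 0.62], [-0.015, 0, 0, 0, 0, 0, 0.62], [-0.02, 0, 0, 0, 0, 0, 0.62], [-0.005, 0, -0.045, 0, 0, 0, 0.62], [0, 0, -0.047, 0, 0, 0, 0.62], [0, 0, -0.047, 0, 0, 0.131, 0.62], [0, 0, -0.047, 0, 0, 0.131, 0.62], [0, 0, -0.047, 0, 0, 0.131, 0.62], [0, 0, -0.049, 0, 0, 0.131, 0.62], [0, 0, 0, 0, 0, 0.131, 0.62]]])

```text
time: 7.35
ee_pos: [0.5348, -0.0546, 0.3071]
eef_rot: [0.898, 0.439, 0.005, 0.003]
ft_force: [0.4, 0.7, -0.7]
width: 0.0538
grip_force: 0.0
```

>>> drive_tool(moves=[[[0, -0.0355, 0, 0, 0, 0.131, 0.62], [0.0185, -0.0355, 0, 0, 0, 0, 0.62], [0.0185, -0.0355, 0, 0, 0, 0, 0.62], [0.0185, -0.0355, 0, 0, 0, 0, 0.62], [0.0185, -0.0355, 0, 0, 0, 0, 0.62], [0.0185, -0.0355, 0, 0, 0, 0, 0.62], [0.0185, -0.0355, 0, 0, 0, 0, 0.62], [0.0185, -0.0355, 0, 0, 0, 0, 0.62], [0.0185, -0.0355, 0, 0, 0, 0, 0.62], [0.0165, -0.0355, 0, 0, 0, 0, 0.62]]])

```text
time: 8.35
ee_pos: [0.3944, 0.3107, 0.3002]
eef_rot: [0.924, 0.382, 0.0, -0.0]
ft_force: [1.1, 0.1, -0.7]
width: 0.0542
grip_force: 0.0
```

```bash
python3 - <<'E'
from h import *
st()
im,K,W=cam("wrist");save(im,"w4.png")
for q,z in dict(ferrule=.17,stem=.01,holder=0).items():
  for d in r.place_of("wrist",q)[:3]: print(q,round(d["conf"],2),np.round(d["at"]),at(d["at"],K,W,z)[:2].round(4))
im,K,W=cam("top")
for d in r.place_of("top","bore")[:3]: print("top bore",round(d["conf"],2),at(d["at"],K,W,.05)[:2].round(4))
E
```

```text
{'time': 8.35, 'ee_pos': [0.3944, 0.3107, 0.3002], 'eef_rot': [0.9243, 0.3817, 0.0004, -0.0003], 'ft_force': [1.0789, 0.1125, -0.6851], 'width': 0.0542, 'grip_force': 0.0, 'joint_positions': [0.1093, 0.0903, -0.9133, 1.5598, 0.0713, 1.5257, -1.5927]}
ferrule 0.67 [361.  32.] [0.5354 0.3855]
ferrule 0.56 [320. 121.] [0.444  0.3524]
stem 0.89 [340.  70.] [0.5203 0.3814]
holder 0.66 [317. 121.] [0.4397 0.3515]
top bore 0.68 [0.5326 0.0399]
top bore 0.66 [ 0.6833 -0.0422]
```

View pics/w4.png

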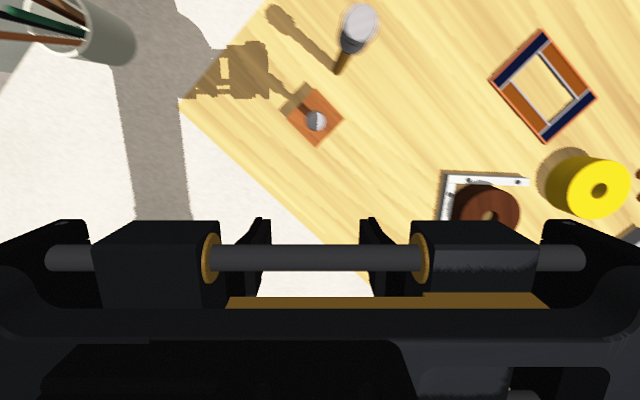

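Collar at (317,120) in the holder, tall decoy at (355,30) behind it. I'll check the decoy's height for camera clearance.

```bash
python3 - <<'E'
from h import *
im,K,W=cam("wrist");print(K.round(1).tolist(),W.round(3).tolist())
for z in(.2,.22,.24,.26,.28): print(z,"wrist",at((362,14),K,W,z)[:2].round(3),end=" ")
im,K,W=cam("side")
print()
for z in(.2,.22,.24,.26,.28): print(z,"side",at((263,249),K,W,z)[:2].round(3),end=" ")
print("short top side",at((297,271),K,W,.19)[:2].round(3))
E
```

```text
[[284.4, 0.0, 314.8], [0.0, 284.4, 190.3], [0.0, 0.0, 1.0]] [[0.705, -0.685, -0.185, 0.447], [-0.709, -0.68, -0.185, 0.36], [0.001, 0.261, -0.965, 0.492], [0.0, 0.0, 0.0, 1.0]]
0.2 wrist [0.539 0.391] 0.22 wrist [0.533 0.388] 0.24 wrist [0.527 0.386] 0.26 wrist [0.52  0.384] 0.28 wrist [0.514 0.382] 
0.2 side [0.552 0.336] 0.22 side [0.539 0.353] 0.24 side [0.525 0.37 ] 0.26 side [0.512 0.387] 0.28 side [0.498 0.404] short top side [0.445 0.35 ]
```

Decoy top is about 0.255, and the camera will be at 0.34, so it clears. Stem is at about (0.444, 0.351). I'll go over it and descend.

>>> drive_tool(moves=[[[0.03, 0.004, 0, 0, 0, 0, 0.62], [0.033, 0.003, 0, 0, 0, 0, 0.62], [0, 0, 0.03, 0, 0, 0, 0.62], [0, 0, 0.04, 0, 0, 0, 0.62], [0, 0, 0.04, 0, 0, 0, 0.62], [0, 0, 0.039, 0, 0, 0, 0.62], [0, 0, 0, 0, 0, 0, 0.62]]])

```text
time: 9.45
ee_pos: [0.4436, 0.3447, 0.1463]
eef_rot: [0.925, 0.381, -0.004, 0.001]
ft_force: [-1.1, -0.2, 0.6]
width: 0.0536
grip_force: 0.0
```

```bash
python3 - <<'E'
from h import *
st()
im,K,W=cam("wrist");save(im,"w5.png")
g=r.read_state()["ee_pos"];print(proj((g[0],g[1],.19),K,W))
E
```

```text
{'time': 9.45, 'ee_pos': [0.4436, 0.3447, 0.1463], 'eef_rot': [0.9247, 0.3807, -0.0038, 0.0011], 'ft_force': [-1.1485, -0.2274, 0.5823], 'width': 0.0536, 'grip_force': 0.0, 'joint_positions': [-0.0081, 0.3583, -0.8907, 1.6503, 0.2869, 1.2799, -1.7428]}
[315.23151958 243.18566255]
```

View pics/w5.png

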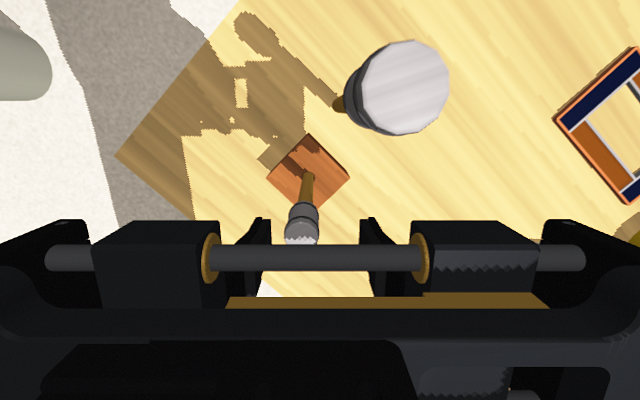

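Collar at column 302, fingers' middle at 315, so I need about 7 mm along -tool y and 4 mm forward. Correcting.

>>> drive_tool(moves=[[[0.004, -0.0065, -0.004, 0, 0, 0, 0.62], [0, 0, 0, 0, 0, 0, 0.62], [0, 0, 0, 0, 0, 0, 0.62]]])

```text
time: 9.8
ee_pos: [0.4438, 0.3566, 0.1569]
eef_rot: [0.924, 0.382, 0.001, -0.0]
ft_force: [-0.3, 0.5, -0.4]
width: 0.0538
grip_force: 0.0
```

```bash
python3 - <<'E'
from h import *
st()
im,K,W=cam("wrist")
g=r.read_state()["ee_pos"];print(proj((g[0],g[1],.17),K,W))
for d in r.place_of("wrist","ferrule")[:3]: print(round(d["conf"],2),np.round(d["at"],1),at(d["at"],K,W,.17)[:2].round(4))
for d in r.find_in("wrist","stem")[:3]: print(round(d["conf"],2),d["bbox"])
# width of grey collar in rows 205-240
for y in(205,215,225,235):print(y,"".join("%4d"%v for v in im[y,280:340:2].mean(1)))
print(R.from_quat(r.read_state()["eef_rot"]).as_matrix().round(4).tolist())
E
```

```text
{'time': 9.8, 'ee_pos': [0.4438, 0.3566, 0.1569], 'eef_rot': [0.9243, 0.3817, 0.0015, -0.0003], 'ft_force': [-0.2805, 0.5279, -0.3997], 'width': 0.0538, 'grip_force': 0.0, 'joint_positions': [-0.0241, 0.3583, -0.8956, 1.628, 0.2896, 1.2921, -1.7559]}
[316.16909849 225.7247126 ]
0.91 [317.2 229.2] [0.4425 0.3539]
0.7 [398.5 115.1] [0.5301 0.3716]
0.71 [295.3, 182.4, 329.1, 245.2]
0.6 [339.1, 75.4, 457.5, 152.4]
205  212 211 209 211 214 211 207 205 186 132 132 129 131 129 102  66  74  76  78  75  79 106 132 132 133 129 127 191 210 199
215  208 212 213 214 212 212 211 212 212 214 213 215  45  79  84  85  88  90  91  90  91  90  90  72 185 213 213 214 214 217
225  200 201 198 194 197 196 209 213 214 213 218  95  75  37  48  69  91  90  92  93  86  68  39  71  82 194 204 199 194 203
235  204 202 200 200 200 199 201 202 199 199  63 101 202 109 113 113 111 113 115 115 114 115 115 114 116  75 182 197 197 202
[[0.7091, 0.7051, 0.001], [0.7051, -0.7091, 0.0003], [0.0009, 0.0005, -1.0]]
```

Centred along the closing line now. A small trim, then close.

>>> drive_tool(moves=[[[-0.003, 0, 0.004, 0, 0, 0, 0.62], [0, 0, 0, 0, 0, 0, 0.45], [0, 0, 0, 0, 0, 0, 0.35]]])

```text
time: 10.25
ee_pos: [0.441, 0.3531, 0.1507]
eef_rot: [0.924, 0.381, -0.0, 0.0]
ft_force: [0.6, 0.0, -0.4]
width: 0.0449
grip_force: 0.0
```

>>> drive_tool(moves=[[[0, 0, 0, 0, 0, 0, 0.2], [0, 0, 0, 0, 0, 0, 0.1], [0, 0, 0, 0, 0, 0, 0], [0, 0, 0, 0, 0, 0, 0], [0, 0, 0, 0, 0, 0, 0]]], squeeze=25)

```text
time: 10.75
ee_pos: [0.4411, 0.3534, 0.1509]
eef_rot: [0.924, 0.381, 0.0, 0.0]
ft_force: [0.2, -0.6, 0.2]
width: 0.0189
grip_force: 25.0
```

Gripped at the 20 mm collar with almost no side force. Lifting straight up.

>>> drive_tool(moves=[[[0, 0, -0.005, 0, 0, 0, 0], [0, 0, -0.01, 0, 0, 0, 0], [0, 0, -0.01, 0, 0, 0, 0], [0, 0, -0.01, 0, 0, 0, 0], [0, 0, -0.015, 0, 0, 0, 0], [0, 0, -0.02, 0, 0, 0, 0], [0, 0, -0.02, 0, 0, 0, 0], [0, 0, -0.015, 0, 0, 0, 0], [0, 0, -0.005, 0, 0, 0, 0], [0, 0, 0, 0, 0, 0, 0]]])

```text
time: 11.75
ee_pos: [0.4413, 0.3536, 0.2615]
eef_rot: [0.924, 0.381, 0.0, -0.0]
ft_force: [0.1, 0.1, -0.8]
width: 0.0189
grip_force: 25.0
```

```bash
python3 - <<'E'
from h import *
st()
for n in("top","side"):
    im,K,W=cam(n)
    g=r.read_state()["ee_pos"]
    for q in("ferrule","stem"):
        for d in r.place_of(n,q)[:3]: print(n,q,round(d["conf"],2),np.round(d["at"],1),"exp",proj((g[0],g[1],g[2]+(.019 if q=="ferrule" else -.141)),K,W).round(1))
save(im,"s6.png")
E
```

```text
{'time': 11.75, 'ee_pos': [0.4413, 0.3536, 0.2615], 'eef_rot': [0.9244, 0.3815, 0.0005, -0.0], 'ft_force': [0.0729, 0.1356, -0.7928], 'width': 0.0189, 'grip_force': 24.9997, 'joint_positions': [-0.0047, 0.2878, -0.9183, 1.4769, 0.2287, 1.4881, -1.7096]}
top ferrule 0.59 [170.2 255.9] exp [171.8 256.8]
top stem 0.55 [200.9 232.8] exp [197.8 258. ]
top stem 0.46 [200.1 258.6] exp [197.8 258. ]
top stem 0.4 [451.  229.1] exp [197.8 258. ]
side ferrule 0.79 [266.2 261. ] exp [296.7 244.7]
side ferrule 0.76 [298.5 243.5] exp [296.7 244.7]
side stem 0.61 [267.2 319.6] exp [298.1 292.9]
```

>>> drive_tool(moves=[[[-0.01, 0.01, 0, 0, 0, 0, 0], [-0.018, 0.03, 0, 0, 0, 0, 0], [-0.018, 0.034, 0, 0, 0, 0, 0], [-0.018, 0.034, 0, 0, 0, 0, 0], [-0.018, 0.034, 0, 0, 0, 0, 0], [-0.018, 0.034, 0, 0, 0, 0, 0], [-0.018, 0.034, 0, 0, 0, 0, 0], [-0.018, 0.034, 0, 0, 0, 0, 0], [-0.015, 0.03, 0, 0, 0, 0, 0], [-0.008, 0.014, 0, 0, 0, 0, 0]]])

```text
time: 13.05
ee_pos: [0.532, 0.0334, 0.2603]
eef_rot: [0.925, 0.38, -0.001, 0.0]
ft_force: [-0.6, 0.3, -1.3]
width: 0.0186
grip_force: 25.0
```

>>> drive_tool(moves=[[[0, 0, 0, 0, 0, 0, 0], [0, 0, 0, 0, 0, 0, 0], [0, 0, 0, 0, 0, 0, 0], [0, 0, 0, 0, 0, 0, 0]]])

```text
time: 13.45
ee_pos: [0.5312, 0.0387, 0.2611]
eef_rot: [0.924, 0.383, 0.0, 0.0]
ft_force: [0.2, -0.9, -1.7]
width: 0.0188
grip_force: 25.0
```

```bash
python3 - <<'E'
from h import *
st()
im,K,W=cam("wrist");save(im,"w7.png")
g=r.read_state()["ee_pos"]
print("exp lower end",proj((g[0],g[1],g[2]-.141),K,W),"axis at z.05",proj((g[0],g[1],.05),K,W))
for d in r.place_of("wrist","bore")[:3]: print("bore",round(d["conf"],2),np.round(d["at"],1),at(d["at"],K,W,.05)[:2].round(4))
for d in r.place_of("wrist","stem")[:3]: print("stem",round(d["conf"],2),np.round(d["at"],1),at(d["at"],K,W,g[2]-.141)[:2].round(4))
for n in("top","side"):
    im,K,W=cam(n)
    for d in r.place_of(n,"bore")[:3]: print(n,"bore",round(d["conf"],2),at(d["at"],K,W,.05)[:2].round(4))
save(im,"s7.png")
E
```

```text
{'time': 13.45, 'ee_pos': [0.5312, 0.0387, 0.2611], 'eef_rot': [0.9239, 0.3826, 0.0001, 0.0], 'ft_force': [0.2246, -0.9097, -1.7413], 'width': 0.0188, 'grip_force': 24.9998, 'joint_positions': [0.4933, 0.1603, -0.7257, 1.5656, 0.1068, 1.456, -1.0238]}
exp lower end [315.4586077  176.51988993] axis at z.05 [315.31169767 166.0611571 ]
bore 0.91 [438.1 132.2] [ 0.6858 -0.0487]
bore 0.89 [318.1 163.5] [0.5367 0.0382]
stem 0.67 [313.6 178.1] [0.5283 0.0386]
top bore 0.98 [ 0.675  -0.0521]
side bore 0.94 [0.5399 0.0208]
side bore 0.7 [ 0.6999 -0.2774]
side bore 0.56 [ 0.6835 -0.0485]
```

View pics/w7.png

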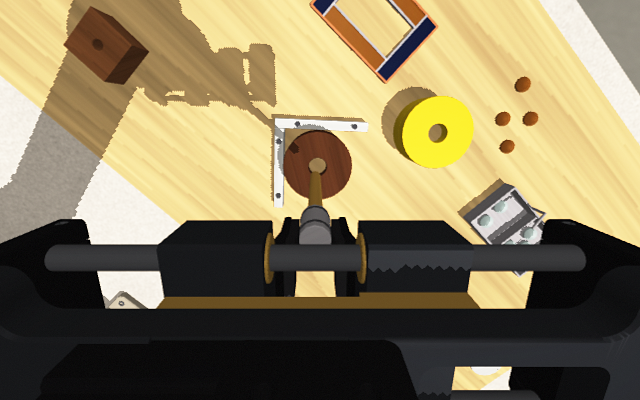

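The stem hangs over the foot: hole at (317,165), stem tip near (315,178). I'll trim 2 mm sideways, lower to just above the foot and then look closely.

>>> drive_tool(moves=[[[0, 0.002, 0.01, 0, 0, 0, 0], [0, 0, 0.015, 0, 0, 0, 0], [0, 0, 0.015, 0, 0, 0, 0], [0, 0, 0.01, 0, 0, 0, 0], [0, 0, 0.003, 0, 0, 0, 0], [0, 0, 0, 0, 0, 0, 0], [0, 0, 0, 0, 0, 0, 0], [0, 0, 0, 0, 0, 0, 0]]])

```text
time: 14.6
ee_pos: [0.5333, 0.0357, 0.2086]
eef_rot: [0.924, 0.382, 0.001, 0.0]
ft_force: [-0.2, -0.2, -1.0]
width: 0.0186
grip_force: 25.0
```

```bash
python3 - <<'E'
from h import *
st()
out=[]
for n in("wrist","side"):
    im,K,W=cam(n); g=np.array(r.read_state()["ee_pos"]);T=R.from_quat(r.read_state()["eef_rot"]).as_matrix()
    lo=np.array(g)-.0
    e=proj(g+.141*T[:,2],K,W);a=proj((g[0],g[1],.05),K,W);a0=proj((g[0],g[1],.03),K,W)
    for d in r.place_of(n,"bore")[:2]: print(n,"bore",round(d["conf"],2),np.round(d["at"],1),at(d["at"],K,W,.05)[:2].round(4))
    print(n,"end",e,"axis50",a)
    for d in r.place_of(n,"stem")[:2]: print(n,"stem",round(d["conf"],2),np.round(d["at"],1))
    c=np.round(a).astype(int);x0,y0=c-[32,36];s=7 if n=="wrist" else 7
    if n=="side": x0,y0=c-[20,28]
    w,h=(56,72) if n=="wrist" else (40,56)
    cr=im[y0:y0+h,x0:x0+w];s=8 if n=="wrist" else 8
    b=cv2.resize(cr,None,fx=s,fy=s,interpolation=cv2.INTER_NEAREST)
    # expected concentric model: mouth circle at stem axis z=.05 r=13
    t=np.linspace(0,2*np.pi,60)
    P=np.array([proj((g[0]+.013*np.cos(u),g[1]+.013*np.sin(u),.05),K,W) for u in t])
    cv2.polylines(b,[((P-[x0,y0]+.5)*s).astype(int)],True,(0,255,0),1)
    P=np.array([proj((g[0]+.05*np.cos(u),g[1]+.05*np.sin(u),.05),K,W) for u in t])
    cv2.polylines(b,[((P-[x0,y0]+.5)*s).astype(int)],True,(255,255,0),1)
    P=np.array([proj(g+.141*T[:,2]+.006*np.array([np.cos(u),np.sin(u),0]),K,W) for u in t])
    cv2.polylines(b,[((P-[x0,y0]+.5)*s).astype(int)],True,(0,255,255),1)
    print(n,"crop",x0,y0)
    out.append(cv2.copyMakeBorder(b,0,576-b.shape[0],0,0,cv2.BORDER_CONSTANT) if b.shape[0]<576 else b)
    np.save(n+".npy",im)
save(np.hstack(out)[:,:800],"c8.png")
E
```

```text
{'time': 14.6, 'ee_pos': [0.5333, 0.0357, 0.2086], 'eef_rot': [0.9244, 0.3815, 0.0005, 0.0002], 'ft_force': [-0.2483, -0.1817, -0.9842], 'width': 0.0186, 'grip_force': 24.9998, 'joint_positions': [0.4919, 0.1889, -0.722, 1.6477, 0.1278, 1.352, -1.0369]}
wrist bore 0.81 [315.3 173.1] [0.5338 0.0359]
wrist bore 0.75 [453.2 133.8] [ 0.686  -0.0483]
wrist end [315.23704141 176.3724779 ] axis50 [315.10361936 173.47625108]
wrist stem 0.61 [315.8 178.2]
wrist crop 283 137
side bore 0.8 [300.9 198.6] [ 0.6858 -0.0521]
side bore 0.7 [330.9 227.1] [0.5311 0.0233]
side end [328.41660426 224.83276203] axis50 [328.34851067 229.17718014]
side stem 0.64 [266.7 320.6]
side stem 0.58 [326.7 225.6]
side crop 308 201
```

View pics/c8.png

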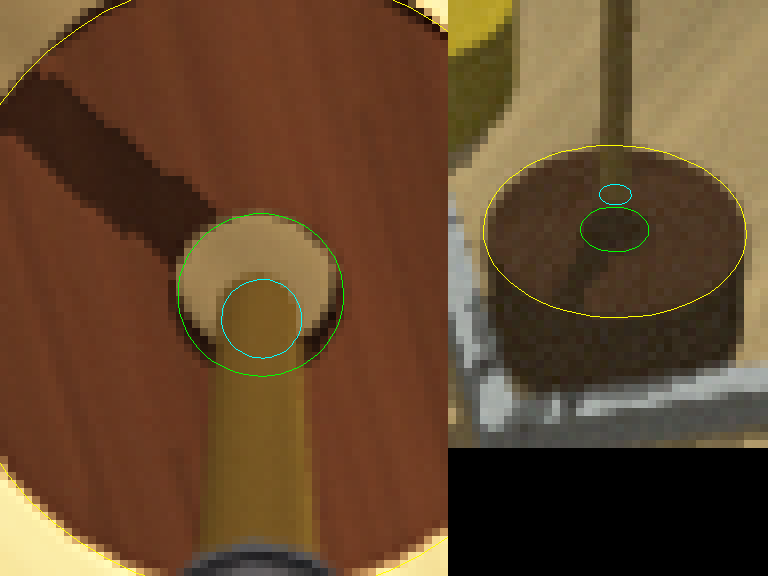

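The modelled mouth and foot rim, drawn round the stem axis, coincide with the foot in both crops, and the tip sits within about 1 mm. I'll lower through the hole slowly.

>>> drive_tool(moves=[[[-0.0005, 0, 0.004, 0, 0, 0, 0], [0, 0, 0.006, 0, 0, 0, 0], [0, 0, 0.006, 0, 0, 0, 0], [0, 0, 0.006, 0, 0, 0, 0], [0, 0, 0.003, 0, 0, 0, 0], [0, 0, 0, 0, 0, 0, 0], [0, 0, 0, 0, 0, 0, 0]]])

```text
time: 15.6
ee_pos: [0.5326, 0.0353, 0.183]
eef_rot: [0.924, 0.381, 0.0, 0.0]
ft_force: [0.4, 0.0, -1.0]
width: 0.0187
grip_force: 25.0
```

>>> drive_tool(moves=[[[0, 0, 0.005, 0, 0, 0, 0], [0, 0, 0.006, 0, 0, 0, 0], [0, 0, 0.006, 0, 0, 0, 0], [0, 0, 0.006, 0, 0, 0, 0], [0, 0, 0.003, 0, 0, 0, 0], [0, 0, 0, 0, 0, 0, 0], [0, 0, 0, 0, 0, 0, 0], [0, 0, 0, 0, 0, 0, 0], [0, 0, 0, 0, 0, 0, 0]]])

```text
time: 16.5
ee_pos: [0.5327, 0.0353, 0.1572]
eef_rot: [0.924, 0.381, 0.0, 0.0]
ft_force: [0.4, 0.7, -1.0]
width: 0.0187
grip_force: 25.0
```

```bash
python3 - <<'E'
from h import *
st()
im,K,W=cam("wrist"); g=np.array(r.read_state()["ee_pos"])
print("axis50",proj((g[0],g[1],.05),K,W))
for d in r.place_of("wrist","bore")[:2]: print("bore",round(d["conf"],2),np.round(d["at"],1),at(d["at"],K,W,.05)[:2].round(4))
y=int(proj((g[0],g[1],.05),K,W)[1])
for dy in(-22,-16,-12,-8,-4,0,4,8): print(y+dy,"".join("%4d"%v for v in im[y+dy,299:333,0]))
E
```

```text
{'time': 16.5, 'ee_pos': [0.5327, 0.0353, 0.1572], 'eef_rot': [0.9244, 0.3815, 0.0002, 0.0001], 'ft_force': [0.4442, 0.6548, -1.0332], 'width': 0.0187, 'grip_force': 24.9997, 'joint_positions': [0.4835, 0.2259, -0.7177, 1.7211, 0.156, 1.2523, -1.0585]}
axis50 [315.25954176 183.03739188]
bore 0.88 [315.2 180.7] [0.5345 0.0372]
bore 0.62 [476.7 137.2] [ 0.6855 -0.0489]
161  102 101 101 102 105 107 108 109 103 101 102 102 106 107 110 114 113 113 113 116 118 114 112 112 114 117 115 112 110 107 110 108 100 100
167   53  54  55  53  50  88 106 110 110 107 104 103 102 105 106 106 109 112 114 113 111 116 113 110 109 112 116 115 115 111 109 109 110 105
171   53  53  55  53  52  53  54  54  53  47  49  75 121 119 108 134 114 115 122 124 116 111 112 113 111 110 112 116 116 114 112 109 109 110
175   51  52  52  53  52  49  98 154 162 160 159 122 104 113 118 122 125 124 122 125 123 156 166 168 170 104  90 109 117 116 114 111 110 108
179  104 104  75  56  87 148 162 161 162 163 148 110 105 114 119 122 123 124 122 123 127 139 155 161 160 163 170 116  98 114 116 115 111 111
183  104 103 102  83  51  82 139 149 153 159 123 101 110 113 117 121 122 122 123 122 126 144 155 156 159 161  93  33  70 109 117 116 114 112
187  104 105 105 104  91  56  44  34  98 146 115 102 110 114 118 120 122 121 120 122 125 135 152 113  52  34  36  82 106 110 114 115 116 114
191  105 104 103 105 103 104  99  71  49  48  91 106 112 115 119 120 121 121 119 119 125 135  90  50  69 101 112 116 116 112 111 113 116 116
```

The hole's rim in the picture centres at (315,182) and the stem axis at (315,183), so the offset is about 1 mm. The lower end is about 16 mm above the board with no side force. Handing in.

```bash
python3 -c "
from h import *
print(r.close_job());st()"
```

```text
the job is handed in; nothing more can be done
None
the job is handed in; nothing more can be done
```

I handed the job in at about 16.6 s, with no verdict returned: the foot sits snug in the corner, and the stem is held upright and still, about 1 mm off the hole's centre with its lower end about 16 mm above the board.

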